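Set the gauge tweezers to the green mark over the ring blanks

ROBOT

A 6-joint arm with a two-finger parallel gripper is mounted at the origin on the work surface. World frame = base frame: x ahead of the robot, y to its left, z up, the work surface at z = 0. Lengths are in m, angles in rad, forces in N, time in s.
With the tool pointing down it reaches from about 0.275 to 0.75 m from the base axis. Payload 10.2 kg.
Tool frame: the origin (TCP) lies at the very end of the fingers, on their centre line; the grasp point (between the pads) lies 19 mm behind it; z points along the fingers, y is the line along which they close (so a half turn about z gives the same grasp; the last joint's range is limited). The gripper opens to 88 mm and grips with 3 to 60 N. Pads are 18 mm wide; open, the fingers measure 123 mm over their backs; the gripper's body (75 mm by 187 mm) begins 45 mm behind the grasp point.
Start: joints at [1.096, 0.313, 1.498, -0, 1.331, -0.223], TCP at [0.131, 0.508, 0.239] pointing down, gripper open.
Joint ranges: [-2.94, 2.94], [-0.97, 2.17], [0.19, 2.56], [-1.23, 4.37], [0.02, 3.11], [-2.88, 2.88]. Speed limits (rad/s): [2.39, 2.39, 3.01, 3.14, 3.14, 3.14].

INTERFACE

Orientations are given as a unit quaternion [x, y, z, w].
In Python, from cell import status, optics, workorder gives the robot as it stands. The module is installed in compiled form; this text tells all that it offers.
- The arm moves only by the tool arm_command, never from a script. Its argument "motion" is a list of rows, each a list of 3 entries, a list of its own where there are three numbers: the shift along the tool's x, y, z normalised to -1 to 1, where 1 is 0.1 m, then the turn, a rotation vector about the tool's x, y, z normalised to -1 to 1, where 1 is 30 degrees, then the opening, from -1 (shut) to 1 (fully open). In form: [[[tx, ty, tz], [wx, wy, wz], grip], ...]. A call has 1 to 5 rows; each row shifts and turns the commanded pose from where the row before left it, along the tool's axes as they then stand; what a row does not reach is not made up. A row lasts 1/10 s, in which the tool goes at most 50 mm and 8.59 degrees, less where a joint would pass 70% of its speed; a pose out of reach is approached as far as the arm can. A call with a number of a shift or a turn outside -1 to 1 is refused whole. A call with a gripper value outside its range is refused whole. The fingers move at their own pace and stop on an object; "squeeze" is the grip in N (left out, the last holds). Time passes only in rows, so rows that do not move let the fingers close. It gives the time, the measured TCP pose, the force, the opening and the grip force at its end, in the units of the state.
- status.get_state(): the state, without advancing time (a new reading comes with each control period).
- optics.camera(name): name is "scene" or "side" or "wrist"; returns the picture (400x640x3 uint8, blue, green, red); there is no depth.
- optics.camera_params(name): a dict with "fx", "fy", "cx", "cy" (pixels), "D" ([k1, k2, p1, p2, k3] as OpenCV has them; the pictures are not rectified), "eye" and "rotation" of the camera in the world; the wrist camera has in their place "tool_from_camera" (4x4, takes a point from camera to tool coordinates, whose origin is the TCP and whose axes are the flange's). Camera axes: x right, y up, looking along -z (the intrinsics and any distortion apply to the point x, -y, -z); pixel columns grow to the right and rows downward; lengths in m; the calibration is good to about 2 mm. A picture is of the moment at which its call begins: read the wrist's pose just before it. camera_params takes no time and is no camera call.
- workorder.finish_job(): hands the job in; it is judged then, once.
Trained networks look in the newest picture that a camera, given by its name, has taken for a name from the list of things; names that differ only in an ending like _2 or _b are one class to them, and where a whole thing is asked for, a point or a joint stands for the part that bears it (a point fixed in the world has none). Each returns a list of dicts, best first, with "conf" (0 to 1); they miss things now and then, are a little off and sometimes report something else, mostly with a low value. They report only what shows in the picture. A call takes as long as a camera call. They do not tell look-alikes from the thing itself.
- optics.regions_of(camera, thing): "pixels" (400x640 bool, what is visible of it) and "position" ([row, column] in pixels, amid what is visible of it).
- optics.mark_of(camera, thing): "position" ([row, column] in pixels: a listed point, or the origin of a listed thing).
The state is a dict: "t": time; "q": joint angles; "joint_velocities": joint speeds; "effort": joint torques, N m; "tcp_pos": TCP position; "orientation": TCP orientation; "ft_force": force on the tool from outside, world axes, zero at the start; "wrist_torque": the same for the moment, N m; "width": finger opening in m; "finger_force": force on a finger pad.
Only numpy, scipy, OpenCV 4.12 (cv2) and the standard library are available. Lean on these libraries where they do the work, as an engineer would, in place of code of your own. Each camera call takes 0.05 s, during which the arm holds its last target. There are 200 camera calls.

TASK

Lift the lid of the wooden case by its brass tab until it rests open on its stop, then take out the sprung gauge tweezers and hold them in the gripper clear above the brass sheet (tips over the sheet, at least 6 cm up), squeezed so that the red pointer stands on the green mark, and keep that gap steady for a few seconds. The job finishes while holding: do not put the tweezers down or let them go, and leave the lid open and the ring blanks and other bench things where they lie.

Things in the scene. Friction and masses are not known exactly. Their poses are not given: they have to be found in the camera images.
- case: dark wooden case, fixed, 190 (x) x 170 (y) x 45 mm high, walls and floor 5 mm, blue lining; origin: centre of its underside. Left or right of the middle, tab side (-x) to the robot, hinge at +x. Inside, two 110 mm wide blue support blocks, tops 23 mm above the table, at x -85 to -50 mm and +42 to +86 mm; finger room between them, 5 mm floor
- case_lid (a joint): case lid, 190 x 170 x 8 mm, about 0.2 kg: 0 rad closed, grows as the front edge rises, 1.8 rad at its stop (leaning back past upright). It falls shut if let go before about 1.5 rad and falls open to the stop beyond about 1.65 rad
- lid_tab (a point): middle of the lid's brass tab: a crossbar 12 mm thick, 24 mm long along the case's y, on an 8 mm wide neck, 28 mm in front of the lid's front edge, 49 mm above the table when closed. Pinch its two end faces (24 mm apart) from above; it can pivot between the pads while the tool stays pointing down. It swings on a 218 mm radius about lid_hinge
- lid_hinge (a point): point on the lid's hinge axis (axis along the case's y), middle of the case's rear top rim, 45 mm above the table; 95 mm behind the case's centre
- tweezers: steel sprung gauge tweezers, 164 mm long, about 90 g, lying flat on the blocks in the case; origin: middle of the length, on the underside; +x runs to the tips (about the case's +x), z up as they lie; arms 12 mm high, spread along y. Held flat they are opened and closed sideways
- tweezers_grip (a point): point midway between the two black finger grips, 15 mm from the origin towards the tips, 6 mm above the underside. Grips 30 mm long, 12 mm high, 49 mm apart over their outsides when relaxed; squeeze along the tweezers' y. Both arms move alike about pivots 87 mm behind. Takes about 2 N to start, 0.36 N more per mm closed (5 to 7 N at the mark, 9 N at the inner stop, 30 mm apart)
- tweezers_tips (a point): point midway between the two tips, 80 mm from the origin towards +x, 6 mm above the underside
- tip_left (a point): tip of the left (+y) arm; tips are 40 mm apart when relaxed, about 15 to 25 mm apart when set to the mark
- tip_right (a point): tip of the right (-y) arm
- pointer (a point): red pointer on the right arm, 12 mm behind the tip, riding just over the white gauge leaf; 1.6 mm red line along x
- green_mark (a point): middle of the green mark, 13 x 7 mm, on the white gauge leaf fixed to the left arm and crossing over the right arm. Its y axis runs along the leaf to the left arm. Relaxed, the pointer is 13 to 24 mm on its -y side (varies); closing the grips 1 mm moves the pointer 1.6 mm to +y. Set right, the pointer is over the 7 mm wide green mark, best at its middle
- sheet: fixed brass sheet, 160 (x) x 140 (y) x 3 mm, on the other side of the middle from the case; origin: centre of its underside
- ring0: silver ring blank lying on the sheet, 23 mm across, 4 mm high; origin: centre of underside
- ring1: silver ring blank lying on the sheet, 22 mm across, 4 mm high
- ring2: silver ring blank lying on the sheet, 21 mm across, 4 mm high
- caliper: slide caliper lying flat, 210 mm along its y (which runs about along the table's x), 11 mm high, at the right; bystander
- bur: small mounted rubber bur, 76 mm long along x, 12 mm thick, between case and sheet; bystander
- handpiece: aluminium rotary handpiece, 150 mm long along x, 22 mm thick, at the left; bystander
- jar: amber jar, 48 mm across, 60 mm high, middle of the bench, beyond case and sheet; bystander
Things that resemble listed ones, but are neither listed nor needed, are in the scene too. Of the things that look like the sheet, the larger one is meant.

How it is judged:
On the way, in this order (a step that is already met when the one before it is completed fails the run):
1. the case lid rests open on its stop (value of joint case_lid above 1.7 rad and velocity of joint case_lid below 0.3 rad/s), for 0.2 s.
2. the tweezers are held up over the brass sheet with the pointer on the green mark, steady for 2 s (value of joint case_lid above 1.7 rad and y of pointer in the frame of green_mark between -0.0035 and 0.0035 m and x of tweezers_tips in the frame of sheet between -0.08 and 0.08 m and y of tweezers_tips in the frame of sheet between -0.07 and 0.07 m and height (world z) of each of tweezers_tips, tweezers_grip above 0.05 m and linear speed of tweezers below 0.03 m/s and contact force between tweezers and the fingers above 1 N and contact force between tweezers and case below 0.05 N and contact force between tweezers and sheet below 0.05 N and contact force between tweezers and ring0 below 0.05 N and contact force between tweezers and ring1 below 0.05 N and contact force between tweezers and ring2 below 0.05 N and contact force between tweezers and caliper below 0.05 N and contact force between tweezers and bur below 0.05 N and contact force between tweezers and handpiece below 0.05 N and contact force between tweezers and jar below 0.05 N), for 2 s.
At the end, for the whole second after the job is handed in: Lid past 1.7 rad; tweezers in the fingers (over 1 N), under 0.03 m/s, resting on nothing; tips above the sheet's outline; tips and grip point over 50 mm above the table; red pointer within 3.5 mm of the green mark's middle along the leaf (all of step 2); the arm keeps its last pose, push and grip.
It fails at once if a ring blank or another bench thing is pushed more than 30 mm (distance of any of ring0, ring1, ring2, caliper, bur, handpiece, jar from where it was at the start of the episode above 0.03 m).
It also fails if it takes over 72 s, if anything falls off the work surface, if the arm or the gripper's body presses on something with over 40 N, if the wrist force passes 120 N, or if a joint passes its speed limit or range.

## Working session

There is one attempt and no reset: what is moved stays moved. The work goes in short steps, Python scripts to look and compute and a tool call to move; the robot and the scene stay as the last step left them, time stands still between calls to the robot, and variables do not carry over. Pictures are saved under pics/ and viewed, at most 10 in all, crops included, and the job is handed in when it is done.

Besides the shell and the picture viewer there is one more tool, called after ">>>" by a JSON object that holds its "fn" and its "kwargs", one argument or row to a line. arm_command: Moves the arm, as the interface text tells. Its arguments: {"type":"object","properties":{"motion":{"type":"array","items":{"type":"array"}},"squeeze":{"type":"number"}},"required":["motion"]}

```bash
mkdir -p pics
cat > h.py <<'E'
import numpy as np, cv2
from cell import status, optics, workorder
from scipy.spatial.transform import Rotation as R
def cam(name):
    p=optics.camera_params(name); K=np.array([[p['fx'],0,p['cx']],[0,p['fy'],p['cy']],[0,0,1.]]); D=np.array(p['D'],float)
    if 'eye' in p:
        Rw=np.array(p['rotation'],float); Rw=Rw if Rw.shape==(3,3) else R.from_quat(Rw).as_matrix(); e=np.array(p['eye'])
    else:
        s=status.get_state(); T=np.array(p['tool_from_camera']); Rt=R.from_quat(s['orientation']).as_matrix()
        Rw=Rt@T[:3,:3]; e=Rt@T[:3,3]+np.array(s['tcp_pos'])
    return K,D,Rw,e
def ray(c,rc):
    K,D,Rw,e=c; u=cv2.undistortPoints(np.array([[[rc[1],rc[0]]]],float),K,D)[0,0]
    d=Rw@np.array([u[0],-u[1],-1.]); return e,d/np.linalg.norm(d)
def atz(c,rc,z):
    e,d=ray(c,rc); return e+d*(z-e[2])/d[2]
def tri(rs):
    A=sum(np.eye(3)-np.outer(d,d) for e,d in rs); b=sum((np.eye(3)-np.outer(d,d))@e for e,d in rs)
    X=np.linalg.solve(A,b); return X,max(np.linalg.norm(np.cross(X-e,d)) for e,d in rs)
def proj(c,X):
    K,D,Rw,e=c; p=Rw.T@(np.array(X)-e); q=cv2.projectPoints(np.array([[p[0],-p[1],-p[2]]]),np.zeros(3),np.zeros(3),K,D)[0][0,0]; return q[::-1]
E
python3 - <<'E'
from h import *
np.set_printoptions(precision=4,suppress=True)
print(status.get_state())
C={}
for n in('scene','side','wrist'):
    C[n]=cam(n); cv2.imwrite(f'pics/{n}0.png',optics.camera(n)); print(n,C[n][3],C[n][2][:,2])
hs=dict(lid_tab=.049,lid_hinge=.045,case=0,sheet=0.0,jar=0,bur=0,caliper=0,handpiece=0,ring0=.003)
for t,z in hs.items():
    best=[]
    for n in('scene','side'):
        m=optics.mark_of(n,t)[:3]
        for k in m: print(t,n,round(k['conf'],2),np.round(k['position'],1),atz(C[n],k['position'],z))
        if m: best.append(ray(C[n],m[0]['position']))
    if len(best)==2: print('   tri',*tri(best))
E
```

```text
{'t': 0.0, 'q': array([ 1.0956,  0.3134,  1.4984, -0.    ,  1.331 , -0.2234]), 'joint_velocities': array([ 0.    ,  0.0014, -0.    , -0.0008, -0.0003,  0.0003]), 'effort': array([ -0.0014, -40.2216, -25.2268,   0.0694,   0.0353,  -0.0001]), 'tcp_pos': array([0.1307, 0.5082, 0.2382]), 'orientation': array([ 0.1256,  0.9921, -0.0006, -0.0002]), 'ft_force': array([0.5558, 0.4892, 0.2414]), 'wrist_torque': array([-0.0362,  0.0019, -0.0237]), 'finger_force': 0.0, 'width': 0.08796600837778307}
scene [1.0788 0.473  0.9544] [0.4792 0.424  0.7685]
side [-0.0386 -0.9177  0.7743] [-0.4342 -0.7122  0.5516]
wrist [0.0541 0.5285 0.3836] [-0.2972  0.0772  0.9517]
lid_tab scene 0.56 [159.9 303. ] [ 0.4423 -0.1762  0.049 ]
lid_tab side 0.57 [237.3 325.6] [ 0.4334 -0.1724  0.049 ]
   tri [ 0.4375 -0.1746  0.0478] 0.004627623048581046
lid_hinge scene 0.94 [206.5 245.5] [ 0.6579 -0.1688  0.045 ]
lid_hinge scene 0.5 [161.9 307.4] [ 0.4367 -0.1649  0.045 ]
lid_hinge side 0.66 [211.9 390.4] [ 0.6531 -0.1653  0.045 ]
   tri [ 0.6557 -0.1668  0.0449] 0.002944144178953744
case scene 0.63 [200.7 273.4] [ 0.572
[... 514 characters left out ...]
7  0.0012 -0.0022] 0.0018943307675763092
bur scene 0.47 [233.5 326.3] [0.5557 0.0153 0.    ]
bur side 0.52 [208.3 326.7] [ 0.5404 -0.0065  0.    ]
   tri [ 0.5493  0.0089 -0.0126] 0.0007043725681453341
caliper scene 0.77 [151.  218.9] [ 0.5511 -0.4175 -0.    ]
caliper side 0.76 [299.2 422.4] [ 0.5419 -0.4309  0.    ]
   tri [ 0.5472 -0.4255 -0.0079] 0.000764687751051061
handpiece scene 0.68 [342.7 471.3] [0.5568 0.4425 0.    ]
handpiece side 0.71 [145.  267.4] [0.5627 0.4593 0.    ]
   tri [0.5584 0.444  0.0069] 0.0023939646174982406
ring0 scene 0.54 [286.8 369.7] [0.6012 0.1938 0.003 ]
ring0 scene 0.51 [288.1 415.7] [0.5309 0.2747 0.003 ]
ring0 scene 0.5 [302.6 394.6] [0.5944 0.2612 0.003 ]
```

View pics/scene0.png

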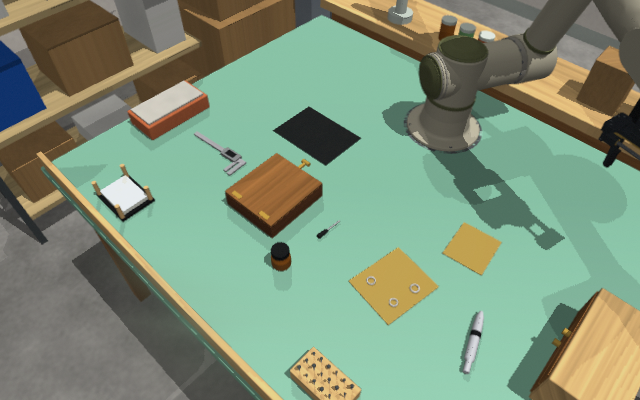

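View pics/side0.png

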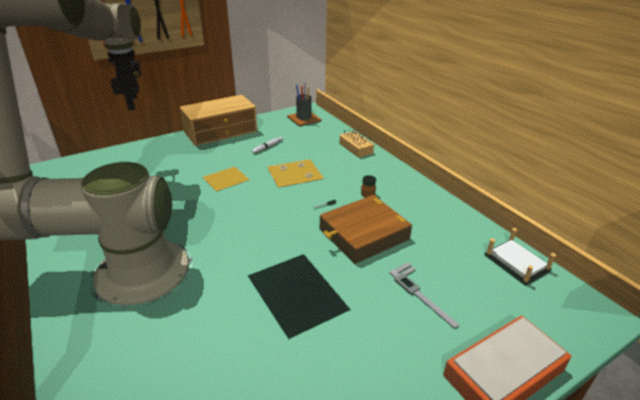

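The scene picture shows the case with its tab at about (162,305), the large sheet at (284,392) with rings on it, and a smaller look-alike at (247,470). The side view agrees: tab (234,330), sheet (173,295).

>>> {"fn": "arm_command", "kwargs": {
  "motion": [
    [[0, 0, 0], [0, 0, -0.275], 1],
    [[0, 0, 0], [0, 0, -0.275], 1],
    [[-0.18, -0.46, 0], [0, 0, 0], 1],
    [[-0.18, -0.46, 0], [0, 0, 0], 1],
    [[-0.18, -0.46, 0], [0, 0, 0], 1]
  ]
}}

```text
t: 1.55
tcp_pos: [0.1899, 0.3709, 0.2386]
orientation: [-0.019, 1.0, -0.0, 0.0]
ft_force: [1.5, 0.3, 1.0]
width: 0.0883
finger_force: 0.0
```

>>> {"fn": "arm_command", "kwargs": {
  "motion": [
    [[-0.18, -0.46, 0], [0, 0, 0], 1],
    [[-0.18, -0.46, 0], [0, 0, 0], 1],
    [[-0.18, -0.46, 0], [0, 0, 0], 1],
    [[-0.18, -0.46, 0], [0, 0, 0], 1],
    [[-0.18, -0.46, 0], [0, 0, 0], 1]
  ]
}}

```text
t: 2.05
tcp_pos: [0.2883, 0.1441, 0.239]
orientation: [-0.018, 1.0, 0.0, 0.001]
ft_force: [0.9, 1.0, -0.1]
width: 0.0882
finger_force: 0.0
```

>>> {"fn": "arm_command", "kwargs": {
  "motion": [
    [[-0.18, -0.46, 0], [0, 0, 0], 1],
    [[-0.18, -0.46, 0], [0, 0, 0], 1],
    [[-0.18, -0.46, 0], [0, 0, 0], 1],
    [[-0.18, -0.46, 0], [0, 0, 0], 1],
    [[0, 0, 0], [0, 0, 0], 1]
  ]
}}

```text
t: 2.55
tcp_pos: [0.368, -0.0397, 0.2387]
orientation: [-0.015, 1.0, -0.0, 0.0]
ft_force: [-0.5, 0.2, 0.2]
width: 0.0881
finger_force: 0.0
```

>>> {"fn": "arm_command", "kwargs": {
  "motion": [
    [[-0.16, -0.45, 0], [0, 0, 0], 1],
    [[-0.16, -0.45, 0], [0, 0, 0], 1],
    [[-0.16, -0.45, 0], [0, 0, 0], 1],
    [[0, 0, 0], [0, 0, 0], 1],
    [[0, 0, 0], [0, 0, 0], 1]
  ]
}}

```text
t: 3.05
tcp_pos: [0.4194, -0.1683, 0.2384]
orientation: [-0.018, 1.0, 0.0, -0.0]
ft_force: [-0.3, -0.5, -0.2]
width: 0.0882
finger_force: 0.0
```

```bash
cat > look1.py <<'E'
from h import *
import sys,pickle
np.set_printoptions(precision=4,suppress=True)
tag=sys.argv[1]
c=cam('wrist'); im=optics.camera('wrist'); cv2.imwrite(f'pics/w{tag}.png',im)
s=status.get_state(); print(s['tcp_pos'],s['orientation'])
out={}
for t,z in [a.split(':') for a in sys.argv[2:]]:
    m=optics.mark_of('wrist',t)[:3]; out[t]=(c,m)
    for k in m: print(t,round(k['conf'],2),np.round(k['position'],1),atz(c,k['position'],float(z)))
pickle.dump(out,open(f'{tag}.pkl','wb'))
E
python3 look1.py 1 lid_tab:.049 lid_hinge:.045 case:0
```

```text
[ 0.4192 -0.1676  0.2386] [-0.0182  0.9998  0.0003 -0.0002]
lid_hinge 0.86 [347.7 322.4] [ 0.6596 -0.1592  0.045 ]
case 0.91 [275.1 322.4] [ 0.5714 -0.1622  0.    ]
```

View pics/w1.png

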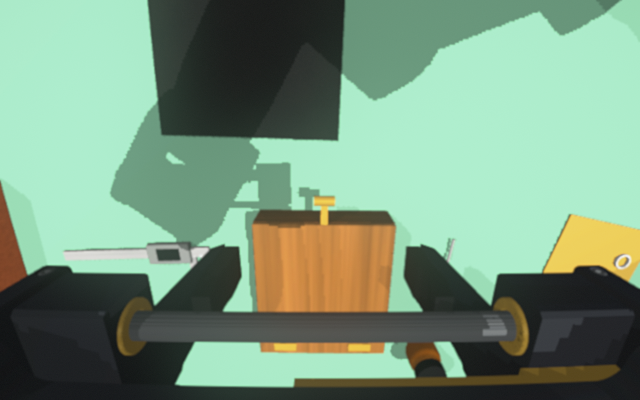

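The wrist view shows the tab crossbar at about (201,323) between columns 313 and 334. The lid's front edge is at about row 223 and its rear edge at about row 350.

Run:
```python
from h import *
np.set_printoptions(precision=4,suppress=True)
c=cam('wrist')
for rc in [(201,313),(201,323.5),(201,334),(224,253),(223,395),(345,262),(345,384)]: print(rc,atz(c,rc,.053))
cs,cd=cam('scene'),cam('side')
X,r=tri([ray(c,(201,323.5)),ray(cs,(162,305)),ray(cd,(235,329))]);print(X,r)
X,r=tri([ray(c,(347.7,322.4)),ray(cs,(206.5,245.5)),ray(cd,(211.9,390.4))]);print(X,r)
im=cv2.imread('pics/w1.png')
cv2.imwrite('pics/w1c.png',cv2.resize(im[180:360,230:420],None,fx=3,fy=3,interpolation=cv2.INTER_CUBIC))
```

```text
(201, 313) [ 0.4445 -0.1767  0.053 ]
(201, 323.5) [ 0.444  -0.1648  0.053 ]
(201, 334) [ 0.4436 -0.1528  0.053 ]
(224, 253) [ 0.4753 -0.246   0.053 ]
(223, 395) [ 0.4678 -0.0803  0.053 ]
(345, 262) [ 0.6519 -0.2403  0.053 ]
(345, 384) [ 0.6457 -0.0747  0.053 ]
[ 0.4456 -0.1662  0.0486] 0.0020374091105521044
[ 0.6577 -0.1626  0.046 ] 0.0048478984320686515
```

View pics/w1c.png

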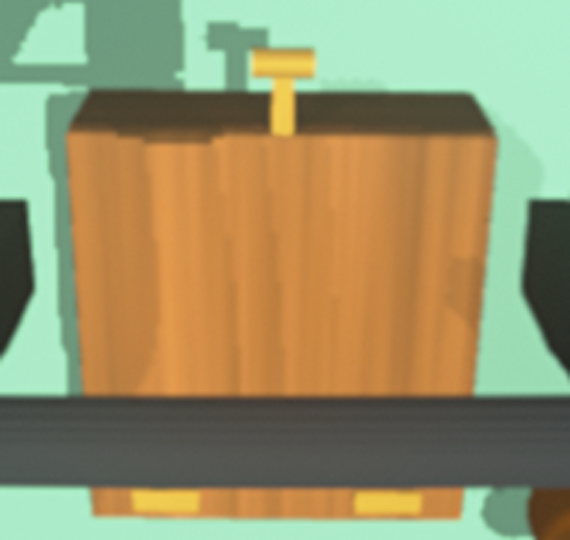

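>>> {"fn": "arm_command", "kwargs": {
  "motion": [
    [[-0.13, 0.01, 0.3], [0, 0, 0], 1],
    [[-0.13, 0.01, 0.3], [0, 0, 0], 1],
    [[0, 0, 0.3], [0, 0, 0], 1],
    [[0, 0, 0.2], [0, 0, 0], 1],
    [[0, 0, 0], [0, 0, 0], 1]
  ],
  "squeeze": 15
}}

```text
t: 3.75
tcp_pos: [0.4443, -0.1641, 0.127]
orientation: [-0.019, 1.0, 0.001, -0.002]
ft_force: [-0.0, -0.9, 0.5]
width: 0.0879
finger_force: 0.0
```

```bash
python3 look1.py 2 lid_tab:.049 lid_hinge:.045
python3 - <<'E'
import cv2
im=cv2.imread('pics/w2.png'); cv2.imwrite('pics/w2c.png',cv2.resize(im[150:350,170:470],None,fx=2.5,fy=2.5))
E
```

```text
[ 0.4451 -0.1648  0.1287] [-0.0186  0.9998  0.0004 -0.0006]
lid_tab 0.82 [208.1 322.9] [ 0.4406 -0.1633  0.049 ]
```

View pics/w2c.png

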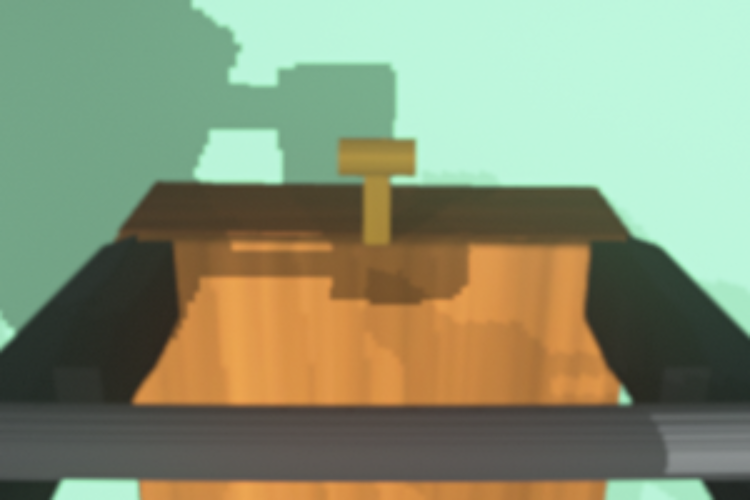

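The crossbar is at crop (157,376), which is pixel (212.8,320.4), with no fingers over it.

Run:
```python
from h import *
import pickle
np.set_printoptions(precision=4,suppress=True)
c2=cam('wrist'); c1=pickle.load(open('1.pkl','rb'))['case'][0]
r=[ray(c1,(201,324.5)),ray(c2,(212.8,320.4))]
print(tri(r),tri(r+[ray(cam('scene'),(162,305)),ray(cam('side'),(235,329))]),atz(c2,(212.8,320.4),.049),atz(c1,(201,324.5),.049))
```

```text
(array([ 0.4227, -0.1665,  0.1192]), np.float64(0.0007567744490947936)) (array([ 0.446 , -0.1663,  0.0489]), np.float64(0.002167690773595563)) [ 0.4476 -0.1668  0.049 ] [ 0.4449 -0.1644  0.049 ]
```

>>> {"fn": "arm_command", "kwargs": {
  "motion": [
    [[-0.01, 0, 0.3], [0, 0, 0], 1],
    [[0, 0, 0.3], [0, 0, 0], 1],
    [[0, 0, 0.25], [0, 0, 0], 1],
    [[0, 0, 0.12], [0, 0, 0], 1],
    [[0, 0, 0], [0, 0, 0], 1]
  ]
}}

```text
t: 4.4
tcp_pos: [0.4464, -0.1655, 0.0317]
orientation: [-0.018, 1.0, 0.0, -0.0]
ft_force: [-0.5, 0.3, 0.6]
width: 0.0882
finger_force: 0.0
```

>>> {"fn": "arm_command", "kwargs": {
  "motion": [
    [[0, 0, 0], [0, 0, 0], -0.5],
    [[0, 0, 0], [0, 0, 0], -0.5],
    [[0, 0, 0], [0, 0, 0], -0.5],
    [[0, 0, 0], [0, 0, 0], -0.8],
    [[0, 0, 0], [0, 0, 0], -0.8]
  ]
}}

```text
t: 4.9
tcp_pos: [0.4465, -0.1656, 0.032]
orientation: [-0.018, 1.0, -0.0, 0.0]
ft_force: [0.6, -0.2, -0.0]
width: 0.05
finger_force: 0.0
```

>>> {"fn": "arm_command", "kwargs": {
  "motion": [
    [[0, 0, 0], [0, 0, 0], -0.8],
    [[0, 0, 0], [0, 0, 0], -0.8],
    [[0, 0, 0], [0, 0, 0], -0.8],
    [[0, 0, 0], [0, 0, 0], -0.8],
    [[0, 0, 0], [0, 0, 0], -0.8]
  ]
}}

```text
t: 5.4
tcp_pos: [0.4463, -0.1652, 0.0317]
orientation: [-0.018, 1.0, 0.0, -0.0]
ft_force: [-0.1, 3.7, 1.4]
width: 0.0235
finger_force: 15.0
```

>>> {"fn": "arm_command", "kwargs": {
  "motion": [
    [[-0.015, 0, -0.218], [0, 0, 0], -0.8],
    [[-0.036, 0, -0.215], [0, 0, 0], -0.8],
    [[-0.058, 0, -0.21], [0, 0, 0], -0.8],
    [[-0.078, 0, -0.203], [0, 0, 0], -0.8],
    [[-0.098, 0, -0.195], [0, 0, 0], -0.8]
  ]
}}

```text
t: 5.9
tcp_pos: [0.4746, -0.1645, 0.1365]
orientation: [-0.018, 1.0, 0.0, -0.001]
ft_force: [3.8, -1.6, -4.0]
width: 0.0234
finger_force: 15.0
```

>>> {"fn": "arm_command", "kwargs": {
  "motion": [
    [[-0.117, 0, -0.184], [0, 0, 0], -0.8],
    [[-0.135, 0, -0.171], [0, 0, 0], -0.8],
    [[-0.151, 0, -0.157], [0, 0, 0], -0.8],
    [[-0.166, 0, -0.141], [0, 0, 0], -0.8],
    [[0, 0, 0], [0, 0, 0], -0.8]
  ]
}}

```text
t: 6.4
tcp_pos: [0.5331, -0.1631, 0.2026]
orientation: [-0.018, 1.0, -0.001, 0.001]
ft_force: [-5.1, -2.4, 5.3]
width: 0.0232
finger_force: 15.0
```

>>> {"fn": "arm_command", "kwargs": {
  "motion": [
    [[-0.17, 0, -0.13], [0, 0, 0], -0.8],
    [[-0.185, 0, -0.109], [0, 0, 0], -0.8],
    [[-0.195, 0, -0.09], [0, 0, 0], -0.8],
    [[-0.205, 0, -0.069], [0, 0, 0], -0.8],
    [[-0.214, 0, -0.044], [0, 0, 0], -0.8]
  ]
}}

```text
t: 6.9
tcp_pos: [0.6286, -0.1608, 0.2444]
orientation: [-0.017, 1.0, -0.001, -0.001]
ft_force: [0.5, -10.3, -6.5]
width: 0.024
finger_force: 15.0
```

>>> {"fn": "arm_command", "kwargs": {
  "motion": [
    [[-0.217, 0, -0.022], [0, 0, 0], -0.8],
    [[-0.218, 0, 0], [0, 0, 0], -0.8],
    [[-0.217, 0, 0.021], [0, 0, 0], -0.8],
    [[-0.08, 0, 0.01], [0, 0, 0], -0.8],
    [[0, 0, 0], [0, 0, 0], -0.8]
  ]
}}

```text
t: 7.4
tcp_pos: [0.7021, -0.1591, 0.2434]
orientation: [-0.017, 1.0, -0.002, -0.0]
ft_force: [0.5, -10.1, 1.8]
width: 0.0233
finger_force: 15.0
```

>>> {"fn": "arm_command", "kwargs": {
  "motion": [
    [[0, 0, 0], [0, 0, 0], 0.2],
    [[0, 0, 0], [0, 0, 0], 0.2],
    [[0, 0, 0], [0, 0, 0], 0.2],
    [[0, 0, 0], [0, 0, 0], 0.2],
    [[0, 0, 0], [0, 0, 0], 0.2]
  ]
}}

```text
t: 7.9
tcp_pos: [0.7017, -0.1562, 0.2444]
orientation: [-0.018, 1.0, 0.0, -0.0]
ft_force: [0.3, 0.6, 0.1]
width: 0.0529
finger_force: 0.0
```

>>> {"fn": "arm_command", "kwargs": {
  "motion": [
    [[0, 0, -0.3], [0, 0, 0], 0.2],
    [[0, 0, -0.3], [0, 0, 0], 0.2],
    [[0.2, 0, -0.2], [0, 0, 0], 0.5],
    [[0.4, 0, 0], [0, 0, 0], 1],
    [[0.4, 0, 0], [0, 0, 0], 1]
  ]
}}

```text
t: 8.4
tcp_pos: [0.6005, -0.1597, 0.3244]
orientation: [-0.018, 1.0, -0.0, 0.0]
ft_force: [0.5, -0.4, 0.3]
width: 0.075
finger_force: 0.0
```

>>> {"fn": "arm_command", "kwargs": {
  "motion": [
    [[0.4, 0, 0], [0, 0, 0], 1],
    [[0.4, 0, 0], [0, 0, 0], 1],
    [[0, 0, 0], [0, 0, 0], 1],
    [[0, 0, 0], [0, 0, 0], 1]
  ]
}}

```text
t: 8.8
tcp_pos: [0.5218, -0.1629, 0.3252]
orientation: [-0.018, 1.0, -0.0, 0.001]
ft_force: [0.4, 0.1, 0.6]
width: 0.0882
finger_force: 0.0
```

```bash
python3 look1.py 3 tweezers:.023 tweezers_grip:.029 tweezers_tips:.029 tip_left:.029 tip_right:.029 pointer:.035 green_mark:.035
python3 - <<'E'
from h import *
im=optics.camera('side'); cv2.imwrite('pics/s3.png',im)
c=cam('side')
for t in('lid_tab','tweezers','tweezers_grip','tweezers_tips'): print(t,[(round(k['conf'],2),np.round(k['position'],1),atz(c,k['position'],.029)) for k in optics.mark_of('side',t)[:2]])
optics.camera('scene')
c=cam('scene')
for t in('lid_tab','tweezers','tweezers_grip','tweezers_tips'): print(t,[(round(k['conf'],2),np.round(k['position'],1),atz(c,k['position'],.029)) for k in optics.mark_of('scene',t)[:2]])
E
```

```text
[ 0.5224 -0.163   0.3249] [-0.0181  0.9998 -0.0003  0.0006]
tweezers 0.79 [194.2 327.2] [ 0.5722 -0.1534  0.023 ]
tweezers 0.53 [257.4 318.7] [ 0.6803 -0.1629  0.023 ]
tweezers 0.5 [264.4 406.4] [ 0.6883 -0.0174  0.023 ]
tweezers_grip 0.57 [202.8 330.4] [ 0.5839 -0.1481  0.029 ]
tweezers_grip 0.34 [216.1 570.6] [0.5924 0.2331 0.029 ]
tweezers_tips 0.69 [240.7 328.4] [ 0.647  -0.1485  0.029 ]
tweezers_tips 0.42 [190.5 560. ] [0.5514 0.2036 0.029 ]
tip_left 0.85 [242.7 342.3] [ 0.6497 -0.1263  0.029 ]
tip_left 0.19 [180.2 431.2] [0.5431 0.0006 0.029 ]
tip_right 0.9 [242.9 319.4] [ 0.6513 -0.1627  0.029 ]
tip_right 0.72 [261.8 409.7] [ 0.6801 -0.0146  0.029 ]
tip_right 0.2 [215.  569.9] [0.5906 0.2313 0.029 ]
pointer 0.6 [238.8 317.6] [ 0.6416 -0.1657  0.035 ]
green_mark 0.48 [236.6 332.8] [ 0.637  -0.1422  0.035 ]
lid_tab [(0.75, array([138. , 417.4]), array([1.05788816, 0.17501545, 0.029     ]))]
tweezers [(0.94, array([227.2, 360.9]), array([ 0.55303086, -0.16398648,  0.029     ])), (0.3, array([146.5, 267.2]), array([0.53448295, 0.39734741, 0.029     ]))]
tweezers_grip [(0.91, array([222.4, 365.6]), array([ 0.57697119, -0.1529406 ,  0.029     ])), (0.26, array([234. , 362.8]), array([ 0.54022845, -0.19077735,  0.029     ]))]
tweezers_tips [(0.75, array([211.6, 384.5]), array([ 0.65441967, -0.13901888,  0.029     ]))]
lid_tab [(0.76, array([161.4, 216.2]), array([ 0.59882685, -0.36320626,  0.029     ]))]
tweezers [(0.73, array([197.5, 275.7]), array([ 0.57636639, -0.1455741 ,  0.029     ]))]
tweezers_grip [(0.69, array([284.6, 367.3]), array([0.61360667, 0.19379537, 0.029     ]))]
tweezers_tips [(0.69, array([213.1, 252.9]), array([ 0.65199881, -0.14995088,  0.029     ])), (0.4, array([204.9, 253.7]), array([ 0.63251096, -0.16867541,  0.029     ]))]
```

View pics/w3.png

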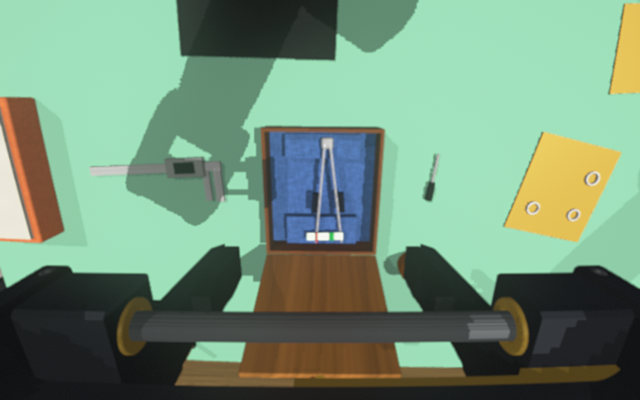

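The lid stands open. The tweezers lie in the case with their back end at (146,327), tips at row 242 between columns 318 and 342, the white leaf with its green mark near (237,333), and black grips near row 200.

>>> {"fn": "arm_command", "kwargs": {
  "motion": [
    [[-0.07, 0.02, 0.3], [0, 0, 0], 1],
    [[-0.07, 0.02, 0.3], [0, 0, 0], 1],
    [[-0.07, 0.02, 0.3], [0, 0, 0], 1],
    [[-0.07, 0.01, 0.3], [0, 0, 0], 1],
    [[0, 0, 0], [0, 0, 0], 1]
  ]
}}

```text
t: 10.2
tcp_pos: [0.5486, -0.154, 0.2009]
orientation: [-0.018, 1.0, 0.002, -0.003]
ft_force: [-0.5, 0.2, 0.4]
width: 0.0881
finger_force: 0.0
```

```bash
python3 look1.py 4 tweezers:.023 tweezers_grip:.029 tweezers_tips:.029 tip_left:.029 tip_right:.029 pointer:.035 green_mark:.035
python3 - <<'E'
from h import *
im=cv2.imread('pics/w4.png'); cv2.imwrite('pics/w4c.png',cv2.resize(im[70:280,190:450],None,fx=3,fy=3)[:600,:800])
E
```

```text
[ 0.5492 -0.1546  0.2036] [-0.0182  0.9998  0.0007 -0.0013]
tweezers 0.79 [198.3 320.5] [ 0.5665 -0.1543  0.023 ]
tweezers_grip 0.82 [212.5 325.1] [ 0.5809 -0.1488  0.029 ]
tweezers_tips 0.66 [263.7 322.5] [ 0.6442 -0.1493  0.029 ]
tip_left 0.65 [263.1 339.4] [ 0.6427 -0.1296  0.029 ]
tip_left 0.34 [283.8 312.2] [ 0.6715 -0.1606  0.029 ]
tip_right 0.69 [269.1 306.8] [ 0.6519 -0.1675  0.029 ]
pointer 0.93 [263.9 310.9] [ 0.6416 -0.1627  0.035 ]
green_mark 0.58 [260.9 327. ] [ 0.6371 -0.1445  0.035 ]
```

View pics/w4c.png

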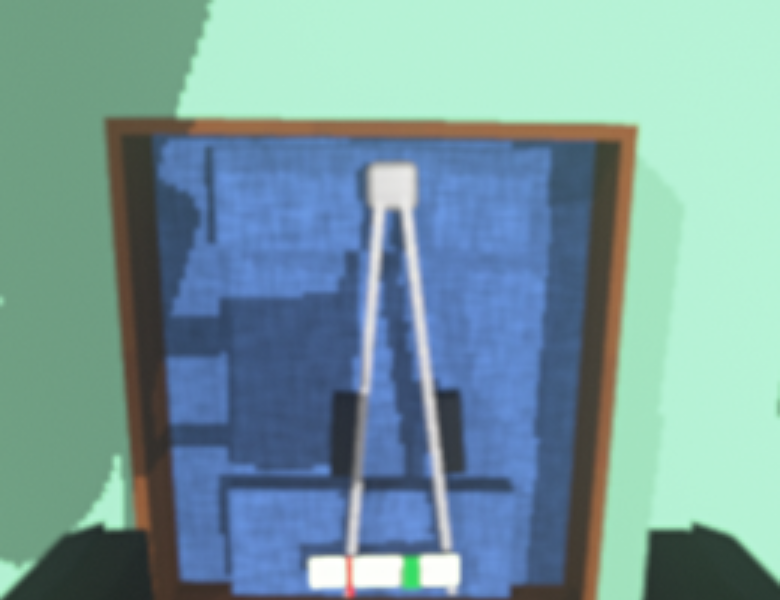

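The crop shows black grips spanning crop columns 332 to 464 at rows 390 to 472, centre pixel (213.7,322.7). The back block is at (132.3,320.3), the pointer at (260.7,306.7) and the green mark at (260.7,327).

Run:
```python
from h import *
import pickle
np.set_printoptions(precision=4,suppress=True)
c=cam('wrist'); c3=pickle.load(open('3.pkl','rb'))['pointer'][0]; f=lambda r,q:(70+r/3,190+q/3)
P={n:atz(c,f(*rc),z) for n,rc,z in [('gl',(431,332),.029),('gr',(431,464),.029),('gt',(390,398),.035),('gb',(472,398),.035),('back',(187,391),.035),('arms',(550,399.5),.035),('red',(572,350),.037),('green',(572,411),.037)]}
for n in P: print(n,P[n])
d=P['arms']-P['back']; print('yaw',np.arctan2(d[1],d[0]))
a=ray(c,(213.7,322.7)); b=ray(cam('side'),(222.4,365.6)); print(tri([a,b,ray(c3,(201.5,328))]),tri([a,b]))
print('tips',tri([ray(c,(264.5,323)),ray(cam('side'),(211.6,384.5)),ray(cam('scene'),(213.1,252.9))]))
```

```text
gl [ 0.5875 -0.1777  0.029 ]
gr [ 0.5857 -0.1284  0.029 ]
gt [ 0.5687 -0.1537  0.035 ]
gb [ 0.6006 -0.1526  0.035 ]
back [ 0.497  -0.1587  0.035 ]
arms [ 0.6328 -0.1508  0.035 ]
red [ 0.6419 -0.1695  0.037 ]
green [ 0.6411 -0.1461  0.037 ]
yaw 0.05785681562514218
(array([ 0.5828, -0.1516,  0.0274]), np.float64(0.004345591824393123)) (array([ 0.5832, -0.1514,  0.0271]), np.float64(0.004190157631848724))
tips (array([ 0.6505, -0.1478,  0.0327]), np.float64(0.0037320190021640103))
```

>>> {"fn": "arm_command", "kwargs": {
  "motion": [
    [[-0.185, 0, 0.2], [0, 0, -0.042], 0.6],
    [[-0.185, 0, 0.3], [0, 0, 0], 0.6],
    [[0, 0, 0.4], [0, 0, 0], 0.6],
    [[0, 0, 0.3], [0, 0, 0], 0.6],
    [[0, 0, 0], [0, 0, 0], 0.6]
  ],
  "squeeze": 15
}}

```text
t: 11.1
tcp_pos: [0.5848, -0.1523, 0.0811]
orientation: [-0.029, 1.0, 0.002, -0.003]
ft_force: [-1.2, 0.7, -0.8]
width: 0.0705
finger_force: 0.0
```

>>> {"fn": "arm_command", "kwargs": {
  "motion": [
    [[0, 0, 0.25], [0, 0, 0], 0.6],
    [[0, 0, 0.2], [0, 0, 0], 0.6],
    [[0, 0, 0.16], [0, 0, 0], 0.6],
    [[0, 0, 0.1], [0, 0, 0], 0.6],
    [[0, 0, 0], [0, 0, 0], 0.6]
  ]
}}

```text
t: 11.6
tcp_pos: [0.5867, -0.1532, 0.0138]
orientation: [-0.029, 1.0, 0.0, -0.0]
ft_force: [0.6, -0.9, -0.0]
width: 0.0706
finger_force: 0.0
```

>>> {"fn": "arm_command", "kwargs": {
  "motion": [
    [[0, 0, 0], [0, 0, 0], 0.1],
    [[0, 0, 0], [0, 0, 0], 0.1],
    [[0, 0, 0], [0, 0, 0], 0.1],
    [[0, 0, 0], [0, 0, 0], 0],
    [[0, 0, 0], [0, 0, 0], -0.1]
  ]
}}

```text
t: 12.1
tcp_pos: [0.5872, -0.1533, 0.0142]
orientation: [-0.029, 1.0, -0.0, 0.001]
ft_force: [1.4, 0.7, 5.0]
width: 0.0404
finger_force: 6.1
```

>>> {"fn": "arm_command", "kwargs": {
  "motion": [
    [[0, 0, 0], [0, 0, 0], -0.1],
    [[0, 0, 0], [0, 0, 0], -0.18],
    [[0, 0, 0], [0, 0, 0], -0.18],
    [[0, 0, 0], [0, 0, 0], -0.18],
    [[0, 0, 0], [0, 0, 0], -0.18]
  ]
}}

```text
t: 12.6
tcp_pos: [0.5872, -0.1533, 0.0142]
orientation: [-0.029, 1.0, -0.0, 0.001]
ft_force: [1.8, 0.3, 4.9]
width: 0.0362
finger_force: 7.9
```

>>> {"fn": "arm_command", "kwargs": {
  "motion": [
    [[0, 0, -0.1], [0, 0, 0], -0.18],
    [[0, 0, -0.1], [0, 0, 0], -0.18],
    [[0, 0, -0.15], [0, 0, 0], -0.18],
    [[0, 0, -0.15], [0, 0, 0], -0.18],
    [[0, 0, 0], [0, 0, 0], -0.18]
  ]
}}

```text
t: 13.1
tcp_pos: [0.5877, -0.1536, 0.0663]
orientation: [-0.029, 1.0, -0.001, 0.002]
ft_force: [0.6, -0.6, -2.0]
width: 0.0359
finger_force: 5.9
```

```bash
python3 look1.py 5 pointer:.085 green_mark:.085 tip_left:.08 tip_right:.08
python3 - <<'E'
from h import *
im=cv2.imread('pics/w5.png'); cv2.imwrite('pics/w5c.png',cv2.resize(im[100:300,220:420],None,fx=3,fy=3,interpolation=cv2.INTER_CUBIC))
E
```

```text
[ 0.587  -0.1533  0.0648] [-0.0291  0.9996 -0.0006  0.0011]
pointer 0.83 [368.1 304. ] [ 0.6426 -0.1599  0.085 ]
green_mark 0.79 [365.5 312.3] [ 0.6405 -0.1556  0.085 ]
tip_left 0.66 [368.7 340.7] [ 0.6471 -0.1396  0.08  ]
tip_right 0.76 [370.9 305.9] [ 0.6499 -0.1589  0.08  ]
```

View pics/w5c.png

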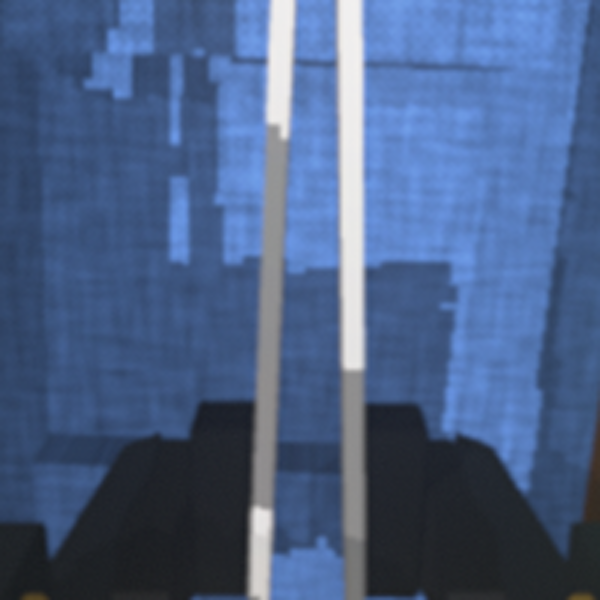

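The tweezers hang in the fingers with the arms visible at crop columns 270 to 350. The leaf lies below this crop, near row 366, so I'll measure it by colour.

```bash
cat > gap.py <<'E'
from h import *
import sys
np.set_printoptions(precision=4,suppress=True)
c=cam('wrist'); im=optics.camera('wrist'); s=status.get_state(); n=sys.argv[1]
z=s['tcp_pos'][2]+.023
hsv=cv2.cvtColor(im,cv2.COLOR_BGR2HSV).astype(int); H,S,V=hsv[...,0],hsv[...,1],hsv[...,2]
roi=np.zeros(H.shape,bool); roi[340:398,270:370]=1
ms={'red':((H<8)|(H>172))&(S>70)&(V>70)&roi,'green':(H>45)&(H<80)&(S>110)&(V>60)&roi,'white':(S<40)&(V>150)&roi}
P={}
for k,m in ms.items():
    r,q=np.nonzero(m); print(k,len(r),end=' ')
    if len(r): P[k]=atz(c,(np.median(r),q.mean()),z); print(r.min(),r.max(),q.min(),q.max(),round(q.mean(),1),P[k])
Rt=R.from_quat(s['orientation']).as_matrix()
if 'green' in P and 'red' in P: print('pointer y in tool frame rel. green',Rt[:,1]@(P['red']-P['green']),s['width'],s['finger_force'],s['tcp_pos'])
cv2.imwrite(f'pics/g{n}.png',cv2.resize(im[330:400,260:380],None,fx=5,fy=5,interpolation=cv2.INTER_CUBIC))
E
python3 gap.py 1
```

```text
red 92 356 378 300 306 302.2 [ 0.636  -0.1602  0.0858]
green 248 354 375 305 317 311.0 [ 0.6334 -0.1558  0.0858]
white 1222 343 376 270 346 308.8 [ 0.6315 -0.157   0.0858]
pointer y in tool frame rel. green -0.004575394991231217 0.03620197295969586 5.915702877100557 [ 0.5862 -0.153   0.0628]
```

View pics/g1.png

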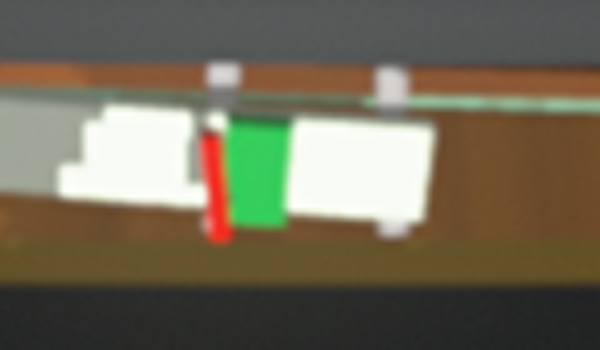

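The crop shows the red pointer at column 216 and the green mark spanning 228 to 290. The pointer is about 4.7 mm on the -y side, so I need to close about 2.9 mm more, to 33.3 mm.

>>> {"fn": "arm_command", "kwargs": {
  "motion": [
    [[0, 0, -0.15], [0, 0, 0], -0.21],
    [[0, 0, -0.2], [0, 0, 0], -0.245],
    [[0.1, 0, -0.2], [0, 0, 0], -0.245],
    [[0.2, 0, -0.2], [0, 0, 0], -0.245],
    [[0.2, 0, -0.2], [0, 0, 0], -0.245]
  ]
}}

```text
t: 13.9
tcp_pos: [0.5361, -0.1559, 0.16]
orientation: [-0.029, 1.0, -0.0, 0.0]
ft_force: [0.5, -0.4, -0.4]
width: 0.0331
finger_force: 7.1
```

>>> {"fn": "arm_command", "kwargs": {
  "motion": [
    [[0.1, 0.1, -0.05], [0, 0, 0], -0.245],
    [[0.1, 0.2, 0], [0, 0, 0], -0.245],
    [[0.08, 0.25, 0], [0, 0, 0], -0.245],
    [[0, 0.25, 0], [0, 0, 0], -0.245],
    [[0, 0.25, 0], [0, 0, 0], -0.245]
  ]
}}

```text
t: 14.4
tcp_pos: [0.5024, -0.052, 0.1645]
orientation: [-0.029, 1.0, -0.0, 0.0]
ft_force: [0.6, -0.4, -1.6]
width: 0.0335
finger_force: 7.1
```

>>> {"fn": "arm_command", "kwargs": {
  "motion": [
    [[0, 0.25, 0], [0, 0, 0], -0.245],
    [[0, 0.25, 0], [0, 0, 0], -0.245],
    [[0, 0.25, 0], [0, 0, 0], -0.245],
    [[0, 0.25, 0], [0, 0, 0], -0.245],
    [[0, 0.25, 0], [0, 0, 0], -0.245]
  ]
}}

```text
t: 14.9
tcp_pos: [0.4953, 0.073, 0.1644]
orientation: [-0.029, 1.0, -0.0, 0.0]
ft_force: [0.4, -0.1, 0.0]
width: 0.0335
finger_force: 7.1
```

>>> {"fn": "arm_command", "kwargs": {
  "motion": [
    [[0, 0.25, 0], [0, 0, 0], -0.245],
    [[0, 0.25, 0], [0, 0, 0], -0.245],
    [[0, 0.25, 0], [0, 0, 0], -0.245],
    [[0, 0.25, 0], [0, 0, 0], -0.245],
    [[0, 0.2, 0], [0, 0, 0], -0.245]
  ]
}}

```text
t: 15.4
tcp_pos: [0.4882, 0.1931, 0.1644]
orientation: [-0.029, 1.0, 0.0, 0.0]
ft_force: [0.0, -0.3, -1.4]
width: 0.0331
finger_force: 7.1
```

>>> {"fn": "arm_command", "kwargs": {
  "motion": [
    [[0, 0.15, 0], [0, 0, 0], -0.245],
    [[0, 0.13, 0], [0, 0, 0], -0.245],
    [[0, 0, 0], [0, 0, 0], -0.245],
    [[0, 0, 0], [0, 0, 0], -0.245],
    [[0, 0, 0], [0, 0, 0], -0.245]
  ]
}}

```text
t: 15.9
tcp_pos: [0.4869, 0.219, 0.1635]
orientation: [-0.029, 1.0, -0.0, -0.0]
ft_force: [0.3, -0.1, -0.9]
width: 0.0331
finger_force: 7.1
```

```bash
python3 gap.py 2
python3 - <<'E'
from h import *
np.set_printoptions(precision=4,suppress=True)
for n in('wrist','side','scene'):
    c=cam(n); cv2.imwrite(f'pics/e{n}.png',optics.camera(n))
    for t,z in(('tweezers_tips',.185),('lid_tab',.25),('sheet',0)): print(n,t,[(round(k['conf'],2),np.round(k['position'],1),atz(c,k['position'],z)) for k in optics.mark_of(n,t)[:2]])
E
```

```text
red 74 357 378 304 309 306.4 [0.5363 0.2139 0.1864]
green 152 353 374 299 313 305.8 [0.5336 0.2135 0.1864]
white 934 343 376 270 341 312.5 [0.5328 0.2169 0.1864]
pointer y in tool frame rel. green 0.00029618398157345684 0.03353793819935795 7.146064038388431 [0.4868 0.2191 0.1634]
wrist tweezers_tips [(0.74, array([367.6, 322.6]), array([0.5377, 0.2224, 0.185 ]))]
wrist lid_tab [(0.35, array([371.9, 321.4]), array([0.4709, 0.2181, 0.25  ]))]
wrist sheet [(0.91, array([ 35.8, 433.8]), array([0.3402, 0.3133, 0.    ])), (0.67, array([247.3, 328.9]), array([0.5581, 0.2308, 0.    ]))]
side tweezers_tips [(0.57, array([124.5, 292.9]), array([0.549 , 0.2173, 0.185 ]))]
side lid_tab [(0.56, array([143. , 414.9]), array([ 0.7073, -0.168 ,  0.25  ]))]
side sheet [(0.67, array([179.8, 221.1]), array([0.3222, 0.3093, 0.    ])), (0.55, array([173., 294.]), array([0.5526, 0.226 , 0.    ]))]
scene tweezers_tips [(0.65, array([236.6, 403.8]), array([0.5547, 0.2249, 0.185 ])), (0.25, array([216.2, 423.2]), array([0.4834, 0.2234, 0.185 ]))]
scene lid_tab []
scene sheet [(0.85, array([247.2, 469.4]), array([0.3422, 0.3058, 0.    ])), (0.76, array([283.7, 390.9]), array([0.5594, 0.2242, 0.    ]))]
```

View pics/g2.png

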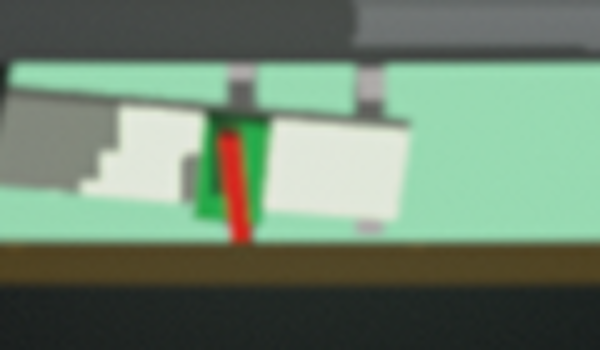

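The pointer stands in the middle of the green mark (red at about column 233, green from 203 to 263). The tips are over the middle of the sheet and the lid tab is at its open position. I'll hold here.

>>> {"fn": "arm_command", "kwargs": {
  "motion": [
    [[0, 0, 0], [0, 0, 0], -0.245],
    [[0, 0, 0], [0, 0, 0], -0.245],
    [[0, 0, 0], [0, 0, 0], -0.245],
    [[0, 0, 0], [0, 0, 0], -0.245],
    [[0, 0, 0], [0, 0, 0], -0.245]
  ]
}}

```text
t: 17.05
tcp_pos: [0.4867, 0.2198, 0.1634]
orientation: [-0.029, 1.0, 0.0, 0.0]
ft_force: [-1.1, 0.1, -0.6]
width: 0.0332
finger_force: 7.1
```

>>> {"fn": "arm_command", "kwargs": {
  "motion": [
    [[0, 0, 0], [0, 0, 0], -0.245],
    [[0, 0, 0], [0, 0, 0], -0.245],
    [[0, 0, 0], [0, 0, 0], -0.245],
    [[0, 0, 0], [0, 0, 0], -0.245],
    [[0, 0, 0], [0, 0, 0], -0.245]
  ]
}}

```text
t: 17.55
tcp_pos: [0.4867, 0.2197, 0.1634]
orientation: [-0.029, 1.0, -0.0, -0.0]
ft_force: [-0.4, 0.3, -0.7]
width: 0.034
finger_force: 7.1
```

>>> {"fn": "arm_command", "kwargs": {
  "motion": [
    [[0, 0, 0], [0, 0, 0], -0.245],
    [[0, 0, 0], [0, 0, 0], -0.245],
    [[0, 0, 0], [0, 0, 0], -0.245],
    [[0, 0, 0], [0, 0, 0], -0.245],
    [[0, 0, 0], [0, 0, 0], -0.245]
  ]
}}

```text
t: 18.05
tcp_pos: [0.4867, 0.2197, 0.1634]
orientation: [-0.029, 1.0, -0.0, -0.0]
ft_force: [0.2, 0.2, -0.9]
width: 0.0334
finger_force: 7.1
```

>>> {"fn": "arm_command", "kwargs": {
  "motion": [
    [[0, 0, 0], [0, 0, 0], -0.245],
    [[0, 0, 0], [0, 0, 0], -0.245],
    [[0, 0, 0], [0, 0, 0], -0.245],
    [[0, 0, 0], [0, 0, 0], -0.245],
    [[0, 0, 0], [0, 0, 0], -0.245]
  ]
}}

```text
t: 18.55
tcp_pos: [0.4867, 0.2197, 0.1634]
orientation: [-0.029, 1.0, -0.0, -0.0]
ft_force: [-0.5, -0.0, -0.3]
width: 0.0333
finger_force: 7.1
```

>>> {"fn": "arm_command", "kwargs": {
  "motion": [
    [[0, 0, 0], [0, 0, 0], -0.245],
    [[0, 0, 0], [0, 0, 0], -0.245],
    [[0, 0, 0], [0, 0, 0], -0.245],
    [[0, 0, 0], [0, 0, 0], -0.245],
    [[0, 0, 0], [0, 0, 0], -0.245]
  ]
}}

```text
t: 19.05
tcp_pos: [0.4867, 0.2197, 0.1634]
orientation: [-0.029, 1.0, 0.0, 0.0]
ft_force: [-0.6, -0.2, -0.6]
width: 0.0333
finger_force: 7.1
```

>>> {"fn": "arm_command", "kwargs": {
  "motion": [
    [[0, 0, 0], [0, 0, 0], -0.245],
    [[0, 0, 0], [0, 0, 0], -0.245],
    [[0, 0, 0], [0, 0, 0], -0.245],
    [[0, 0, 0], [0, 0, 0], -0.245],
    [[0, 0, 0], [0, 0, 0], -0.245]
  ]
}}

```text
t: 19.55
tcp_pos: [0.4867, 0.2197, 0.1634]
orientation: [-0.029, 1.0, 0.0, -0.0]
ft_force: [-0.5, 0.1, -1.0]
width: 0.0332
finger_force: 7.1
```

```bash
python3 gap.py 3 && python3 -c "
from cell import workorder
print(workorder.finish_job())"
```

```text
red 72 357 378 304 309 306.5 [0.5367 0.2147 0.1864]
green 151 353 374 299 313 305.8 [0.5334 0.2142 0.1864]
white 972 343 376 270 341 311.6 [0.5326 0.2171 0.1864]
pointer y in tool frame rel. green 0.0003198648136122596 0.03344784228758231 7.14607335627079 [0.4867 0.2197 0.1634]
the job is handed in; nothing more can be done
None
```

I handed the job in at about 20 s: the lid is open on its stop, and the tweezers are held still about 18 cm above the brass sheet with the red pointer about 0.3 mm from the green mark's middle (measured by camera); the hand-in returned no verdict.

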